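# Rock the ball sorter's gate and feed the bearing balls down the other chute

## Task

The rocker gate of the ball sorter leans towards one of its two chutes. Press its raised end down with a fingertip so that it rocks over its pivot and leans fully the other way, then push the two steel balls waiting on the feed ledge over its lip, so that both run down by themselves over the gate and that other chute into its bin. Only touch and push: lift or carry nothing, do not guide the balls along the gate or the chutes, and leave everything else on the bench where it is.

Things in the scene. Friction and masses are not known exactly. Their poses are not given: they have to be found in the camera images.
- sorter: Fixed sheet-metal ball sorter, 225 mm deep (x), 636 mm wide (y). Origin on the bench top below the middle of the gate; x points across the gate away from the robot's side, y along the gate to its left, z up. Near side (-x): feed ledge and ramp to the gate's middle. From each gate end (y = +-110 mm) a walled chute slopes outward down to an open bin.
- gate (a joint): Rocker gate, rad: +0.22 = left (+y) end up, balls run to the right bin; -0.22 = right end up, balls run to the left bin. A trough 240 x 50 mm on a pivot along sorter x at x = y = 0, 95 mm high. Top-heavy: rests at either stop, falls on by itself once past 0. Under 2 N down on the raised pad rocks it. Near wall 12 mm above its floor; bar on the far wall: top 74 mm above the pivot.
- left_pad (a point): Centre of the upper face of the flat press pad at the gate's left (+y) end: a plate 41 (x) x 40 (y) x 4 mm on the robot's side of the trough, 105 mm along the gate from the pivot, 46 mm from the trough's centre line, 10 mm above the pivot when level. It rises and sinks with the gate, about 23 mm either way.
- right_pad (a point): The same at the right (-y) end of the gate.
- ledge_lip (a point): Middle of the front end of the feed ledge, 150 mm high: a level channel 42 mm wide along sorter x, from 101 mm behind this point to it, side walls only 5 mm above its floor, rear end open for a finger. Two cross slots, 12 mm wide, hold the balls. Ahead a 38 mm ramp (walls up to 170 mm high) drops to the gate. A ball whose centre is past this point rolls on by itself.
- ball_front_center (a point): Centre of the front waiting oiled, slippery steel ball (30 mm diameter, about 0.11 kg). At the start it rests in the slot 24 mm behind the lip, its centre 164 mm above the bench. A push of about 0.5 N along the ledge takes it out of the slot.
- ball_rear_center (a point): Centre of the rear waiting steel ball, alike, at the start in the slot 61 mm behind the lip, its centre 164 mm above the bench. Pushed forward, it pushes the front ball ahead of it.
- ball_front: The front ball itself. Its origin lies on its skin and turns with it: use its centre point.
- ball_rear: The rear ball itself. Its origin lies on its skin and turns with it: use its centre point.
- left_bin (a point): Middle of the floor (6 mm high) of the left (+y) bin, 258 mm from the middle of the sorter. Inside 102 mm (x) by 112 mm (y); outer wall 85 mm high, side walls 60 mm, wall under the chute 36 mm.
- right_bin (a point): The same for the right (-y) bin.
- socket: Bystander: steel socket, 32 mm across, 45 mm high, upright; origin at the centre of its underside. Leave alone.
- hexnut: Bystander: hex nut blank, 42 mm across, 22 mm high; origin at the centre of its underside. Leave alone.
- oilcan: Bystander: round can, 56 mm across, 130 mm high, beyond the gate; origin at the centre of its underside. Leave alone.
- jar: Bystander: amber jar, 60 mm across, 75 mm high, beyond the gate; origin at the centre of its underside. Leave alone.
- bushing: Bystander: flanged brass bushing, 48 mm across, 40 mm high; origin at the centre of its underside. Leave alone.
- wrench: Bystander: wrench lying flat; origin below its middle, x along it. Leave alone.
- screwdriver: Bystander: screwdriver lying flat; origin below its middle, x along it. Leave alone.

How it is judged:
By the outcome, as a careful person would: the job done as asked, in the order asked, and still so for the second after the job is handed in, with the robot touching nothing.
It also fails if it takes over 46 s, if anything falls off the work surface, if the arm or the gripper's body presses on something with over 40 N, if the wrist force passes 120 N, or if a joint passes its speed limit or range.

## Robot

A 6-joint arm with a two-finger parallel gripper is mounted at the origin on the work surface. World frame = base frame: x ahead of the robot, y to its left, z up, the work surface at z = 0. Lengths are in m, angles in rad, forces in N, time in s.
With the tool pointing down it reaches from about 0.375 to 0.9 m from the base axis. Payload 3.1 kg.
Tool frame: the origin (TCP) lies at the centre of the arm's flange, where the gripper is bolted on; the fingertips stand 182 mm ahead of it and the grasp point (between the pads) lies 164 mm ahead of it; z points along the fingers, x is the direction in which the jaws open and shut, and the axes are right-handed (so a half turn about z gives the same grasp; the last joint's range is limited). The gripper opens to 87 mm and grips with 3 to 60 N. Pads are 19 mm wide; open, the fingers measure 117 mm over their backs; the gripper's body (75 mm by 190 mm) begins 51 mm behind the grasp point.
Start: joints at [0.933, 0.527, 1.433, -0, 1.181, -0.178], TCP at [0.277, 0.56, 0.405] pointing down, gripper open.
Joint ranges: [-3.08, 3.08], [-0.75, 2.2], [0.22, 2.44], [-1.43, 4.57], [0, 2.65], [-2.85, 2.85]. Speed limits (rad/s): [2.79, 2.79, 3.14, 3.14, 3.14, 3.14].

## Interface

Orientations are given as a unit quaternion [x, y, z, w].
In Python, from rig import status, eyes, robot gives the robot as it stands. The module is installed in compiled form; this text tells all that it offers.
- The arm moves only by the tool step_arm, never from a script. Its argument "steps" is a list of rows, each a list of 7 numbers: the closure, from -1 (fully open) to 1 (shut), so that 0 is half open, then the shift along the tool's x, y, z each as a share of 0.025 m, from -1 to 1, then the turn, a rotation vector about the tool's x, y, z each as a share of 8 degrees, from -1 to 1. In form: [[jaw, dx, dy, dz, rx, ry, rz], ...]. A call has exactly 10 rows; each row shifts and turns the commanded pose from where the row before left it, along the tool's axes as they then stand; what a row does not reach is not made up. A row lasts 1/10 s, in which the tool goes at most 50 mm and 8.59 degrees, less where a joint would pass 70% of its speed; a pose out of reach is approached as far as the arm can. A call with a number of a shift or a turn outside -1 to 1 is refused whole. A call with a gripper value outside its range is refused whole. The fingers move at their own pace and stop on an object; "squeeze" is the grip in N (left out, the last holds). Time passes only in rows, so rows that do not move let the fingers close, or fill a call up. It gives the time, the measured TCP pose, the force and the opening at its end, in the units of the state.
- status.get_obs(): the state, without advancing time (a new reading comes with each control period).
- eyes.camera(name): name is "scene" or "top" or "wrist"; returns (picture, depth): 480x640x3 uint8, red, green, blue; 480x640 float32, m along the optical axis (not along the pixel's ray), 0 where there is no reading.
- eyes.camera_info(name): a dict with "K" (3x3 intrinsics, pixels), "k1" (the pictures are not rectified: a ray, as slopes to the right and down, at radius r is drawn at 1 + k1 r^2 times it, then the intrinsics apply), "R" (3x3) and "t" (3): a world point X has camera coordinates R X + t. Camera axes: x right, y down, z forward; pixel columns grow to the right and rows downward; lengths in m; the calibration is good to about 2 mm. A picture is of the moment at which its call begins: read the wrist's pose just before it. camera_info takes no time and is no camera call; for the wrist camera it gives the pose at the moment of the call.
- robot.hand_in(): hands the job in, once; it reports no verdict.
The state is a dict: "time": time; "q": joint angles; "joint_velocities": joint speeds; "joint_torque": joint torques, N m; "position": TCP position; "tool_rot": TCP orientation; "ft_force": force on the tool from outside, world axes, zero at the start; "moment": the same for the moment, N m; "grip_width": finger opening in m.
Only numpy, scipy, OpenCV 4.12 (cv2) and the standard library are available. Lean on these libraries where they do the work, as an engineer would, in place of code of your own. Each camera call takes 0.05 s, during which the arm holds its last target.

## Working session

There is one attempt and no reset: what is moved stays moved. The work goes in short steps, Python scripts to look and compute and a tool call to move; the robot and the scene stay as the last step left them, time stands still between calls to the robot, and variables do not carry over. Pictures are saved under pics/ and viewed, and the job is handed in when it is done.

Besides the shell and the picture viewer there is one more tool, called after "Call:" in YAML: its name, and indented under it one key for each argument. step_arm: Moves the arm, as the interface text tells. Its arguments: {"type":"object","properties":{"steps":{"type":"array"},"squeeze":{"type":"number"}},"required":["steps"]}

```bash
mkdir -p pics; python3 - <<'E'
from rig import status, eyes, robot
import cv2,numpy as np
o=status.get_obs();print(o)
for n in ["scene","top"]:
    p,d=eyes.camera(n);cv2.imwrite(f"pics/{n}0.png",p[:,:,::-1]);np.savez(f"{n}0.npz",p=p,d=d)
    print(n,eyes.camera_info(n))
E
```

```text
{'time': 0.0, 'q': array([ 9.33473788e-01,  5.28452363e-01,  1.43392522e+00, -1.16615296e-05,
        1.18136985e+00, -1.78500300e-01]), 'joint_velocities': array([ 0.00109405,  0.00166151,  0.00048183, -0.00050249,  0.0029184 ,
       -0.00076178]), 'joint_torque': array([-1.27618241e-03, -4.40044963e+01, -1.76589543e+01,  6.32108166e-02,
        5.82139380e-02, -1.54620329e-04]), 'position': array([0.27657011, 0.56008438, 0.4037724 ]), 'tool_rot': array([ 8.49378246e-01,  5.27783512e-01, -9.99547464e-04,  4.02122186e-04]), 'ft_force': array([-0.18083745, -0.41970207, -0.35993783]), 'moment': array([ 0.10349019, -0.02611717,  0.00230913]), 'grip_width': 0.08703937973295282}
scene {'K': array([[545.29998953,   0.        , 318.27875774],
       [  0.        , 545.29998953, 240.61238039],
       [  0.        ,   0.        ,   1.        ]]), 'k1': 0.01901143209134296, 'R': array([[ 0.21615192,  0.97634073,  0.00609364],
       [ 0.85207613, -0.18558643, -0.48941183],
       [-0.47670181,  0.11097955, -0.87203149]]), 't': array([-0.1424839 , -0.42403475,  1.40490958])}
top {'K': array([[467.30136516,   0.        , 318.75264964],
       [  0.        , 467.30136516, 234.13366713],
       [  0.        ,   0.        ,   1.        ]]), 'k1': -0.11181227686969555, 'R': array([[-0.02702507, -0.99962125,  0.00519557],
       [-0.99163563,  0.02615225, -0.12639157],
       [ 0.12620783, -0.00856785, -0.99196682]]), 't': array([0.02107381, 0.54091012, 1.1243702 ])}
```

View pics/scene0.png

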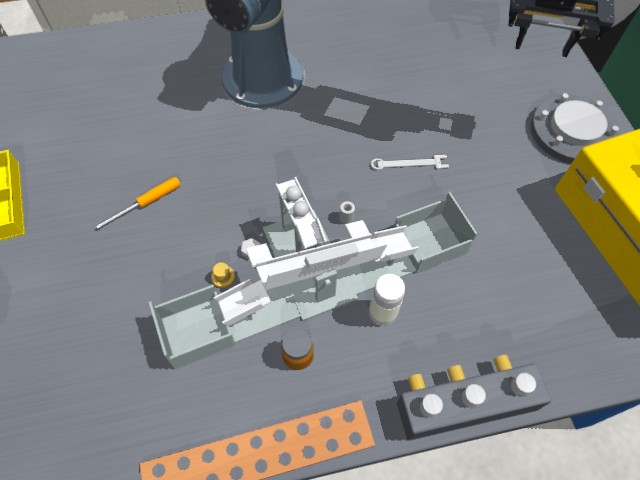

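View pics/top0.png

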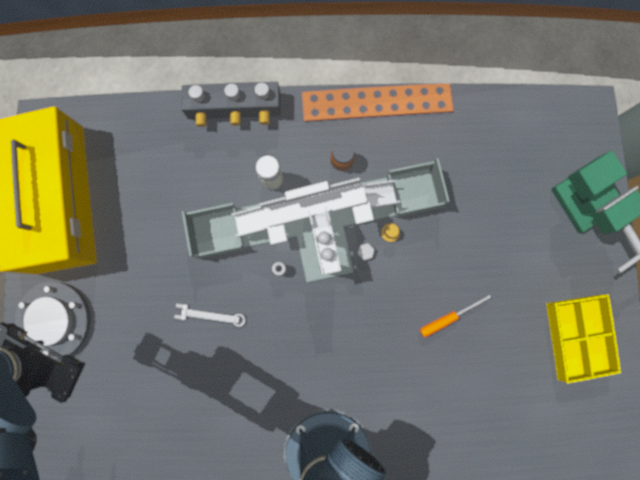

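```bash
cat > h.py <<'E'
import numpy as np,cv2
def cloud(d,info):
    K,k1,R,t=info["K"],info["k1"],info["R"],info["t"]
    v,u=np.mgrid[0:d.shape[0],0:d.shape[1]]
    D=np.array([k1,0,0,0,0.])
    n=cv2.undistortPoints(np.stack([u,v],-1).reshape(-1,1,2).astype(np.float64),K,D).reshape(d.shape+(2,))
    c=np.dstack([n*d[...,None],d])
    return (c-t)@R
def proj(X,info):
    X=np.atleast_2d(X).astype(float)
    r,_=cv2.Rodrigues(info["R"])
    return cv2.projectPoints(X,r,info["t"],info["K"],np.array([info["k1"],0,0,0,0.]))[0].reshape(-1,2)
E
python3 - <<'E'
from h import *
from rig import eyes
for n,(u0,u1,v0,v1) in {"top":(170,460,130,300),"scene":(140,490,170,370)}.items():
    z=np.load(n+"0.npz");p,d=z["p"],z["d"]
    W=cloud(d,eyes.camera_info(n));np.save(n+"W.npy",W)
    c=p[v0:v1,u0:u1,::-1];cv2.imwrite(f"pics/{n}z.png",cv2.resize(c,None,fx=800/(u1-u0),fy=800/(u1-u0),interpolation=cv2.INTER_CUBIC)[:600])
    h=np.clip(W[...,2]/0.2,0,1)*255;h[d==0]=0
    hc=cv2.applyColorMap(h.astype(np.uint8),cv2.COLORMAP_JET)[v0:v1,u0:u1]
    cv2.imwrite(f"pics/{n}h.png",cv2.resize(hc,None,fx=800/(u1-u0),fy=800/(u1-u0),interpolation=cv2.INTER_NEAREST)[:600])
    print(n,(d==0).mean(), W[300,300])
W=np.load("topW.npy")
for (u,v) in [(325,237),(327,254),(278,234),(362,213),(191,210),(437,165),(188,257),(447,207),(213,232),(420,190)]: print(u,v,W[v,u].round(4))
W=np.load("sceneW.npy")
for (u,v) in [(301,208),(293,193),(260,254),(357,231),(232,308),(390,240)]: print(u,v,W[v,u].round(4))
E
```

```text
top 0.003916015625 [ 3.80031409e-01  5.79725005e-02 -2.29114054e-04]
scene 0.0040234375 [ 0.63431521 -0.03205126  0.006948  ]
325 237 [ 0.5161 -0.0055  0.1803]
327 254 [ 0.4796 -0.0088  0.175 ]
278 234 [0.538  0.1038 0.0828]
362 213 [ 0.576  -0.0933  0.1258]
191 210 [0.6172 0.3351 0.0008]
437 165 [ 0.6997 -0.2886  0.0769]
188 257 [ 0.4957  0.3428 -0.0024]
447 207 [ 0.6086 -0.3299 -0.0035]
213 232 [0.5577 0.2765 0.0044]
420 190 [ 0.6538 -0.2596  0.0034]
301 208 [ 0.5262 -0.0042  0.1737]
293 193 [ 0.4901 -0.012   0.1732]
260 254 [ 0.5772 -0.0934  0.1232]
357 231 [0.5437 0.1042 0.0798]
232 308 [ 0.6391 -0.1646  0.0458]
390 240 [0.5629 0.1705 0.0515]
```

View pics/topz.png

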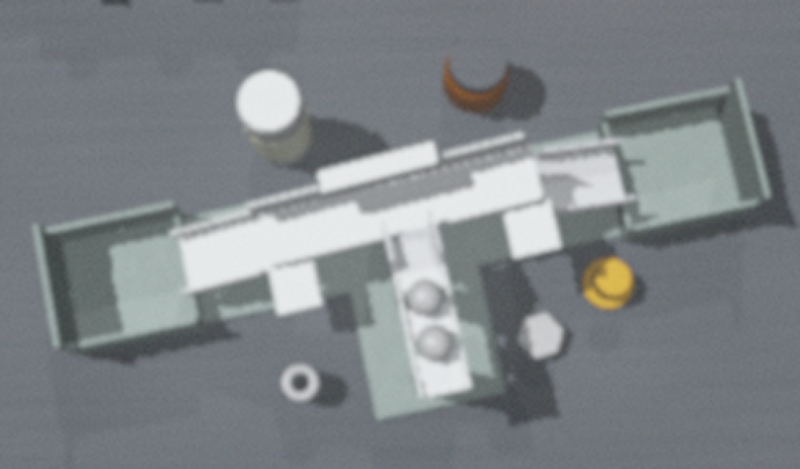

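View pics/toph.png

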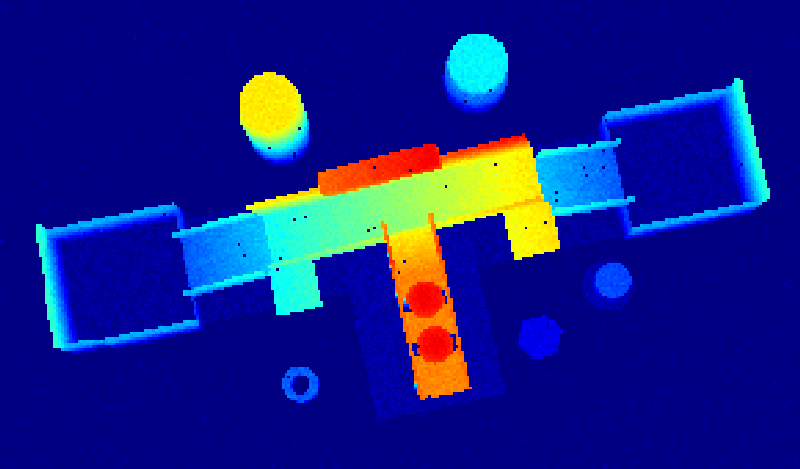

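View pics/scenez.png

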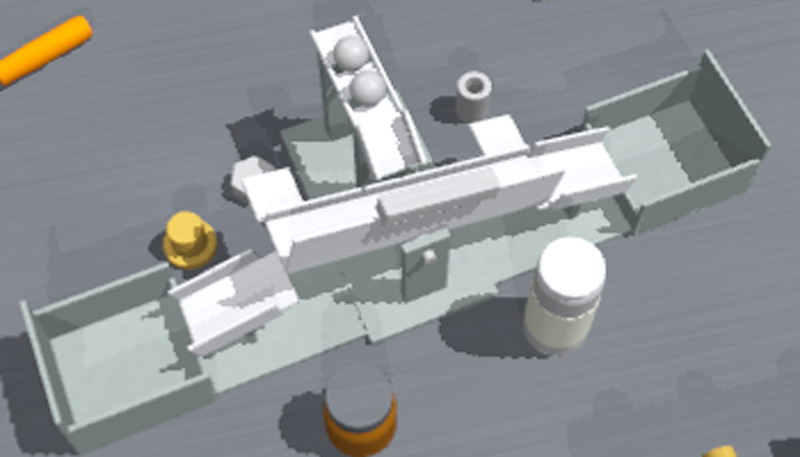

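```bash
python3 - <<'E'
from h import *
from scipy.optimize import least_squares
from scipy import ndimage as nd
for n in ["top","scene"]:
    W=np.load(n+"W.npy");P=W.reshape(-1,3)
    # balls
    B=[]
    for c in ([0.525,-0.006,0.164],[0.488,-0.01,0.164]):
        c=np.array(c)
        for _ in range(3):
            m=(np.linalg.norm(P-c,axis=1)<0.019)&(P[:,2]>0.162)
            q=P[m]
            r=least_squares(lambda c:np.linalg.norm(q-c,axis=1)-0.015,c,loss="soft_l1",f_scale=0.001);c=r.x
        B.append(c);print(n,"ball",c.round(4),m.sum(),np.std(r.fun).round(4))
    f=B[0]-B[1];print(" dist",np.linalg.norm(f),"yaw",np.arctan2(f[1],f[0]))
    # bin outer walls: points z .07-.09 near ends
    for s in (1,-1):
        m=(P[:,2]>.075)&(P[:,2]<.09)&(s*P[:,1]>.27)&(s*P[:,1]<.36)&(P[:,0]>.45)&(P[:,0]<.75)
        q=P[m]
        if len(q)<5: print("few");continue
        vx,vy,x0,y0=cv2.fitLine(q[:,:2].astype(np.float32),cv2.DIST_HUBER,0,0.01,0.01).ravel()
        print(" wall",s,len(q),q.mean(0).round(4),"yaw",np.arctan2(vy*np.sign(vx),abs(vx)), q[:,0].min(),q[:,0].max())
    # pads
    for nm,c in {"right":(.576,-.0933,.125),"left":(.541,.104,.081)}.items():
        m=(np.linalg.norm(W[...,:2]-np.array(c[:2]),axis=2)<.05)&(abs(W[...,2]-c[2])<.012)
        m=m
        l,k=nd.label(m);
        uv=proj(c,__import__("rig").eyes.camera_info(n))[0].round().astype(int)
        q=W[l==l[uv[1],uv[0]]]
        print(" pad",nm,len(q),q.mean(0).round(4),q.min(0).round(3),q.max(0).round(3))
E
```

```text
top ball [ 0.5165 -0.0025  0.1624] 142 0.0012
top ball [ 0.4801 -0.0093  0.1622] 140 0.0013
 dist 0.03702056986127877 yaw 0.18419061795237376
 wall 1 106 [0.5442 0.3231 0.0825] yaw 0.16328706 0.49299035981810585 0.6005266262407084
 wall -1 129 [ 0.661  -0.2967  0.0823] yaw 0.17321198 0.6063374298819578 0.7169766404560382
 pad right 560 [ 0.5899 -0.086   0.1263] [ 0.553 -0.115  0.113] [ 0.626 -0.045  0.137]
 pad left 522 [0.5555 0.1062 0.0822] [0.517 0.067 0.072] [0.591 0.131 0.093]
scene ball [ 0.5188 -0.0031  0.1616] 179 0.0013
scene ball [ 0.4823 -0.0105  0.1612] 175 0.0013
 dist 0.03730426047610944 yaw 0.19945268431189805
 wall 1 192 [0.5492 0.3221 0.081 ] yaw 0.17988397 0.4941843337370219 0.602476262431263
 wall -1 164 [ 0.6659 -0.2981  0.0825] yaw 0.18489455 0.6074930476693859 0.717184005197144
 pad right 765 [ 0.5925 -0.0864  0.1257] [ 0.556 -0.117  0.115] [ 0.626 -0.047  0.137]
 pad left 561 [0.5537 0.1084 0.081 ] [0.519 0.069 0.069] [0.588 0.153 0.093]
```

Call:
step_arm:
  steps:
    - [1,0,0,0,0,0,1]
    - [1,0,0,0,0,0,1]
    - [1,0,0,0,0,0,1]
    - [1,0,0,0,0,0,1]
    - [1,0,0,0,0,0,1]
    - [1,0,0,0,0,0,1]
    - [1,0,0,0,0,0,0.63]
    - [1,0,1,0,0,0,0]
    - [1,0,1,0,0,0,0]
    - [1,0,1,0,0,0,0]
  squeeze: 10

```text
time: 1.1
position: [0.2905, 0.4858, 0.4042]
tool_rot: [0.996, 0.093, -0.0, 0.0]
ft_force: [0.6, -0.1, -0.6]
grip_width: 0.0152
```

Call:
step_arm:
  steps:
    - [1,0.4,1,0,0,0,0]
    - [1,0.4,1,0,0,0,0]
    - [1,0.4,1,0,0,0,0]
    - [1,0.4,1,0,0,0,0]
    - [1,0.4,1,0,0,0,0]
    - [1,0.4,1,0,0,0,0]
    - [1,0.4,1,0,0,0,0]
    - [1,0.4,1,0,0,0,0]
    - [1,0.4,1,0,0,0,0]
    - [1,0.4,1,0,0,0,0]

```text
time: 2.1
position: [0.4355, 0.2585, 0.4045]
tool_rot: [0.996, 0.093, -0.0, 0.0]
ft_force: [0.7, -0.3, -0.3]
grip_width: 0.0006
```

Call:
step_arm:
  steps:
    - [1,0.2,1,0,0,0,0]
    - [1,0.2,1,0,0,0,0]
    - [1,0.2,1,0,0,0,0]
    - [1,0.2,1,0,0,0,0]
    - [1,0.2,1,0,0,0,0]
    - [1,0.2,1,0,0,0,0]
    - [1,0.2,1,0,0,0,0]
    - [1,0.2,1,0,0,0,0]
    - [1,0.2,1,0,0,0,0]
    - [1,0.2,1,0,0,0,0]

```text
time: 3.1
position: [0.5308, 0.0221, 0.4044]
tool_rot: [0.996, 0.093, -0.0, -0.0]
ft_force: [0.1, 1.2, 0.3]
grip_width: 0.0006
```

```bash
cat > snap.py <<'E'
import sys
from rig import status, eyes
from h import *
tag=sys.argv[1]
for n in sys.argv[2:]:
    i=eyes.camera_info(n);p,d=eyes.camera(n);cv2.imwrite(f"pics/{n}{tag}.png",p[:,:,::-1]);np.savez(f"{n}{tag}.npz",p=p,d=d,W=cloud(d,i))
o=status.get_obs();P=o["position"]
a=.186;dx,dy=P[0]-.605,P[1]-.0126
print(o["time"],P.round(4),"sorter xy",round(dx*np.cos(a)+dy*np.sin(a),4),round(-dx*np.sin(a)+dy*np.cos(a),4),"tipz",round(P[2]-.182,4),o["ft_force"].round(2))
E
python3 snap.py 1 wrist scene; python3 - <<'E'
from h import *
W=np.load("topW.npy");a=.186
d=W[...,:2]-[.605,.0126]
x=d@[np.cos(a),np.sin(a)];y=d@[-np.sin(a),np.cos(a)]
# far-wall/bar height profile along y
for y0 in np.arange(-.12,.121,.02):
    m=(abs(y-y0)<.01)&(x>.01)&(x<.06)
    q=W[m][:,2];print(round(y0,2),q.max().round(3),x[m][q>q.max()-.006].mean().round(3))
E
```

```text
3.2 [0.5319 0.0206 0.4045] sorter xy -0.0703 0.0213 tipz 0.2225 [-0.24  0.34 -0.54]
-0.12 0.14 0.021
-0.1 0.178 0.022
-0.08 0.175 0.021
-0.06 0.17 0.021
-0.04 0.178 0.021
-0.02 0.178 0.021
0.0 0.174 0.022
0.02 0.171 0.021
0.04 0.165 0.021
0.06 0.163 0.022
0.08 0.138 0.022
0.1 0.132 0.022
0.12 0.13 0.021
```

View pics/wrist1.png

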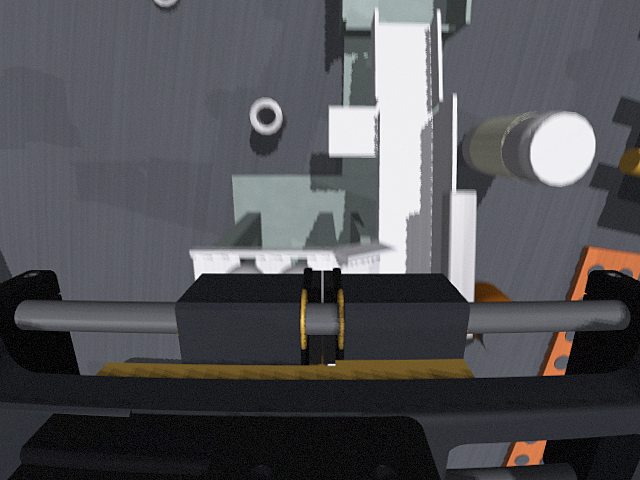

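View pics/scene1.png

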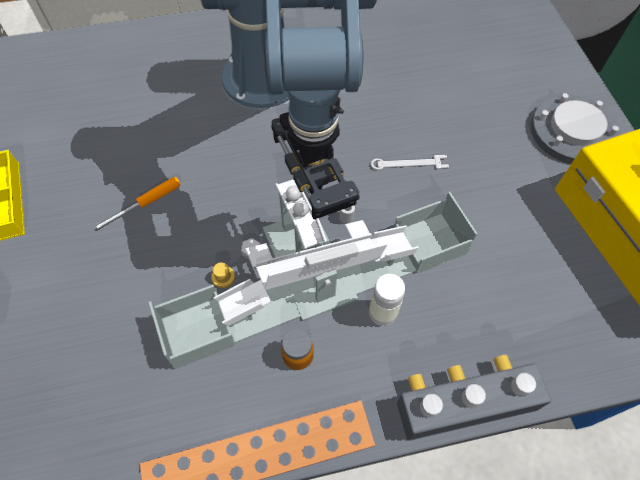

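Call:
step_arm:
  steps:
    - [1,0.14,1,0,0,0,0]
    - [1,0.14,1,0,0,0,0]
    - [1,0.14,1,0,0,0,0]
    - [1,0.14,1,0,0,0,0]
    - [1,0.14,1,0,0,0,0]
    - [1,0,0,0.9,0,0,0]
    - [1,0,0,0.9,0,0,0]
    - [1,0,0,0.9,0,0,0]
    - [1,0,0,0,0,0,0]
    - [1,0,0,0,0,0,0]

```text
time: 4.2
position: [0.5709, -0.0959, 0.3371]
tool_rot: [0.996, 0.093, -0.001, -0.0]
ft_force: [-0.1, 0.5, 0.6]
grip_width: 0.0003
```

```bash
python3 snap.py 2 wrist scene; python3 - <<'E'
import cv2
p=cv2.imread("pics/scene2.png")[150:350,200:460];cv2.imwrite("pics/scene2z.png",cv2.resize(p,None,fx=3,fy=3,interpolation=cv2.INTER_CUBIC))
E
```

```text
4.3 [ 0.5714 -0.0962  0.3384] sorter xy -0.0531 -0.1007 tipz 0.1564 [-0.71 -0.77 -0.27]
```

View pics/scene2z.png

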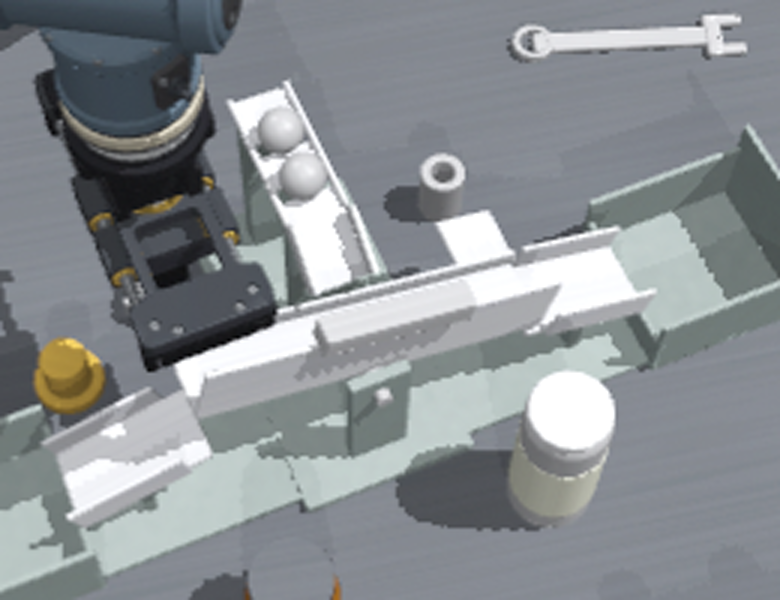

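View pics/wrist2.png

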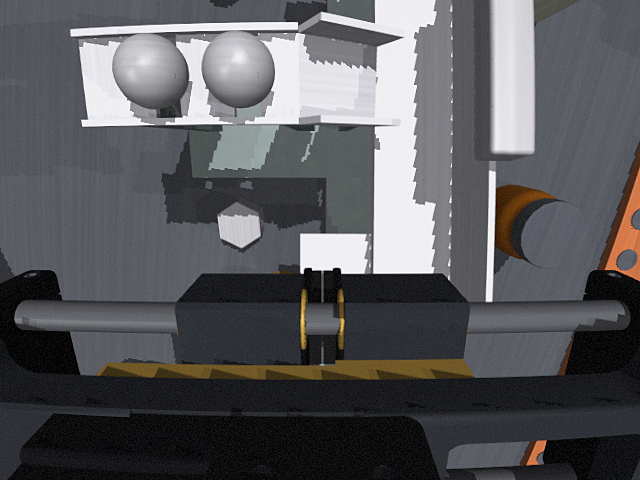

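Call:
step_arm:
  steps:
    - [1,0,0,0.6,0,0,0]
    - [1,0,0,0.4,0,0,0]
    - [1,0,0,0.3,0,0,0]
    - [1,0,0,0.3,0,0,0]
    - [1,0,0,0.3,0,0,0]
    - [1,0,0,0.3,0,0,0]
    - [1,0,0,0.2,0,0,0]
    - [1,0,0,0,0,0,0]
    - [1,0,0,0,0,0,0]
    - [1,0,0,0,0,0,0]

```text
time: 5.3
position: [0.5711, -0.0965, 0.2775]
tool_rot: [0.996, 0.093, 0.0, 0.0]
ft_force: [0.4, -0.3, 0.6]
grip_width: 0.0006
```

```bash
python3 snap.py 3 wrist scene; python3 - <<'E'
import cv2
p=cv2.imread("pics/scene3.png")[150:350,200:460];cv2.imwrite("pics/scene3z.png",cv2.resize(p,None,fx=3,fy=3,interpolation=cv2.INTER_CUBIC))
E
```

```text
5.4 [ 0.5711 -0.0965  0.2776] sorter xy -0.0535 -0.101 tipz 0.0956 [-0.66 -0.01  0.61]
```

View pics/scene3z.png

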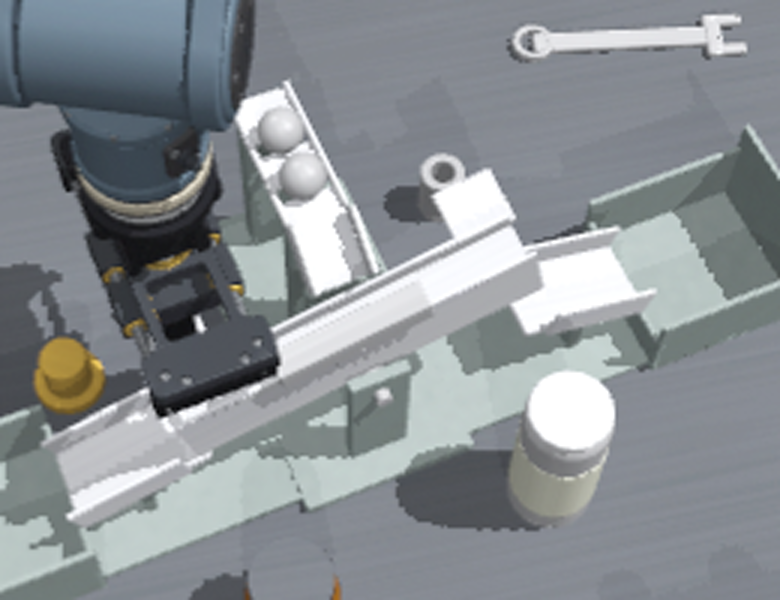

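View pics/wrist3.png

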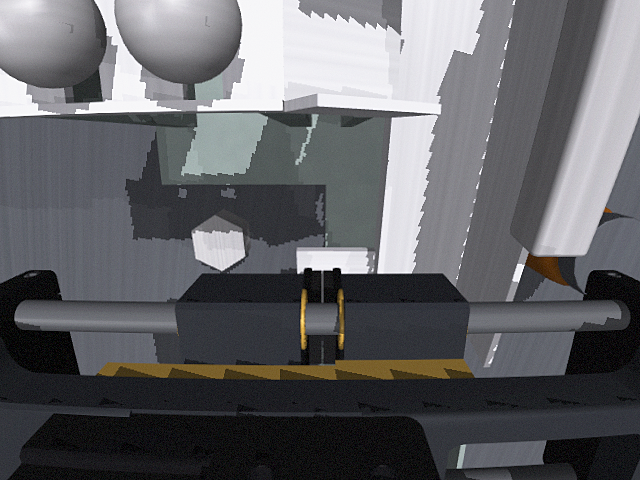

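Call:
step_arm:
  steps:
    - [1,0,0,-1,0,0,0]
    - [1,0,0,-1,0,0,0]
    - [1,0,0,-1,0,0,0]
    - [1,0,0,-1,0,0,0]
    - [1,0,0,-1,0,0,0]
    - [1,-1,-0.81,0,0,0,0]
    - [1,-1,-0.81,0,0,0,0]
    - [1,-1,-0.81,0,0,0,0]
    - [1,-1,-0.81,0,0,0,0]
    - [1,-1,-0.81,0,0,0,0]

```text
time: 6.4
position: [0.4281, -0.0196, 0.4026]
tool_rot: [0.996, 0.093, 0.0, 0.0]
ft_force: [0.4, -0.8, -0.7]
grip_width: 0.0005
```

```bash
python3 snap.py 4 scene top wrist; python3 - <<'E'
from h import *
a=.186
for n in ("top","scene"):
    W=np.load(n+"4.npz")["W"];d=W[...,:2]-[.605,.0126]
    x=d@[np.cos(a),np.sin(a)];y=d@[-np.sin(a),np.cos(a)]
    for s in(1,-1):
        m=(abs(x+.046)<.012)&(abs(y-s*.102)<.012)
        print(n,s,"pad z",np.median(W[m][:,2]))
p=cv2.imread("pics/scene4.png")[150:350,200:460];cv2.imwrite("pics/scene4z.png",cv2.resize(p,None,fx=3,fy=3,interpolation=cv2.INTER_CUBIC))
E
```

```text
6.55 [ 0.4276 -0.0192  0.4026] sorter xy -0.1802 0.0016 tipz 0.2206 [0.9  0.39 0.39]
top 1 pad z 0.1264987469517736
top -1 pad z 0.08063413766853722
scene 1 pad z 0.12627717883851747
scene -1 pad z 0.08044417832430231
```

View pics/scene4z.png

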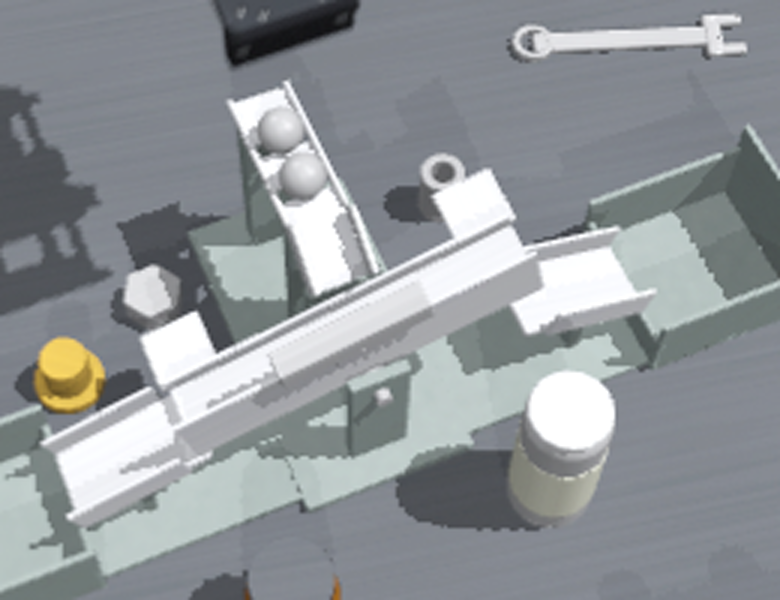

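View pics/wrist4.png

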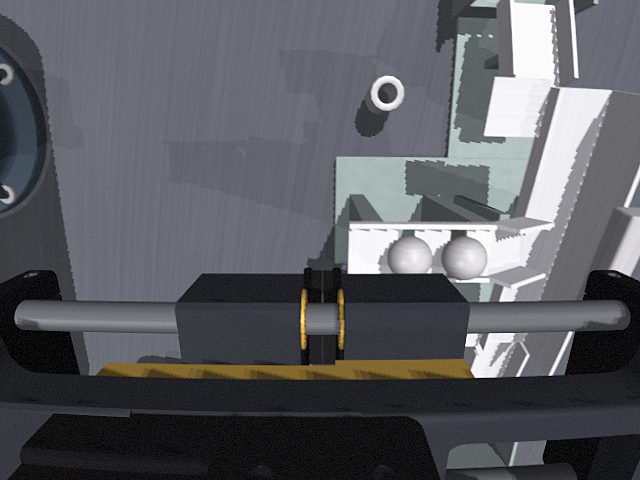

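Call:
step_arm:
  steps:
    - [1,0,0,1,0,0,0]
    - [1,0,0,1,0,0,0]
    - [1,0,0,0.5,0,0,0]
    - [1,0,0,0,0,0,0]
    - [1,0.5,0,0,0,0,0]
    - [1,0.3,0,0,0,0,0]
    - [1,0.3,0,0,0,0,0]
    - [1,0.3,0,0,0,0,0]
    - [1,0.3,0,0,0,0,0]
    - [1,0,0,0,0,0,0]

```text
time: 7.55
position: [0.4725, -0.0122, 0.3401]
tool_rot: [0.996, 0.093, 0.001, 0.0]
ft_force: [-0.9, 0.5, -0.1]
grip_width: 0.0006
```

```bash
python3 snap.py 5 wrist
```

```text
7.6 [ 0.4718 -0.0122  0.3399] sorter xy -0.1355 0.0003 tipz 0.1579 [-0.17  0.08 -0.25]
```

View pics/wrist5.png

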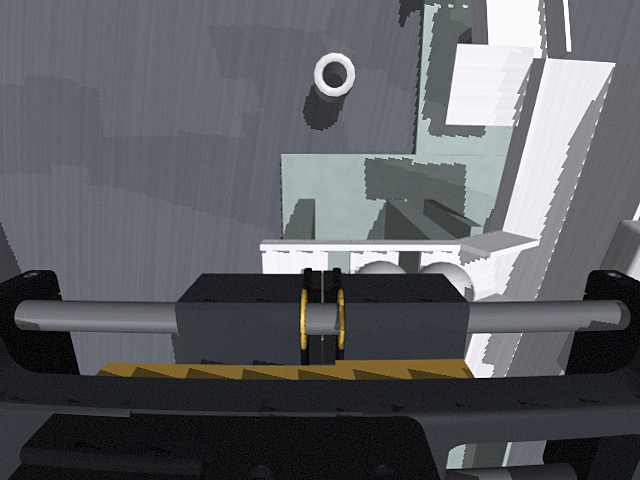

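```bash
python3 snap.py 6 scene top;  python3 - <<'E'
from h import *
from scipy.optimize import least_squares
a=.186
for n in("top","scene"):
  W=np.load(n+"6.npz")["W"];P=W.reshape(-1,3)
  d=P[:,:2]-[.605,.0126];x=d@[np.cos(a),np.sin(a)];y=d@[-np.sin(a),np.cos(a)]
  m=(abs(y)<.018)&(P[:,2]>.166)&(P[:,2]<.185)&(x>-.17)&(x<-.03)
  print(n,np.histogram(x[m],bins=np.arange(-.17,-.03,.005)))
p=cv2.imread("pics/scene6.png")[150:350,200:460];cv2.imwrite("pics/scene6z.png",cv2.resize(p,None,fx=3,fy=3,interpolation=cv2.INTER_CUBIC))
E
```

```text
7.7 [ 0.4711 -0.0122  0.3397] sorter xy -0.1362 0.0004 tipz 0.1577 [-0.77  0.13  0.68]
top (array([0, 0, 0, 0, 0, 0, 0, 0, 0, 0, 0, 0, 0, 0, 0, 0, 0, 0, 0, 0, 0, 0,
       0, 0, 0, 0, 0, 0]), array([-0.17 , -0.165, -0.16 , -0.155, -0.15 , -0.145, -0.14 , -0.135,
       -0.13 , -0.125, -0.12 , -0.115, -0.11 , -0.105, -0.1  , -0.095,
       -0.09 , -0.085, -0.08 , -0.075, -0.07 , -0.065, -0.06 , -0.055,
       -0.05 , -0.045, -0.04 , -0.035, -0.03 ]))
scene (array([ 0,  0,  0,  0,  0,  0,  2,  2,  0,  0,  0,  0,  0,  0,  0,  0,  0,
        0, 17, 32, 45, 44, 22,  0,  0,  0,  0,  0]), array([-0.17 , -0.165, -0.16 , -0.155, -0.15 , -0.145, -0.14 , -0.135,
       -0.13 , -0.125, -0.12 , -0.115, -0.11 , -0.105, -0.1  , -0.095,
       -0.09 , -0.085, -0.08 , -0.075, -0.07 , -0.065, -0.06 , -0.055,
       -0.05 , -0.045, -0.04 , -0.035, -0.03 ]))
```

View pics/scene6z.png

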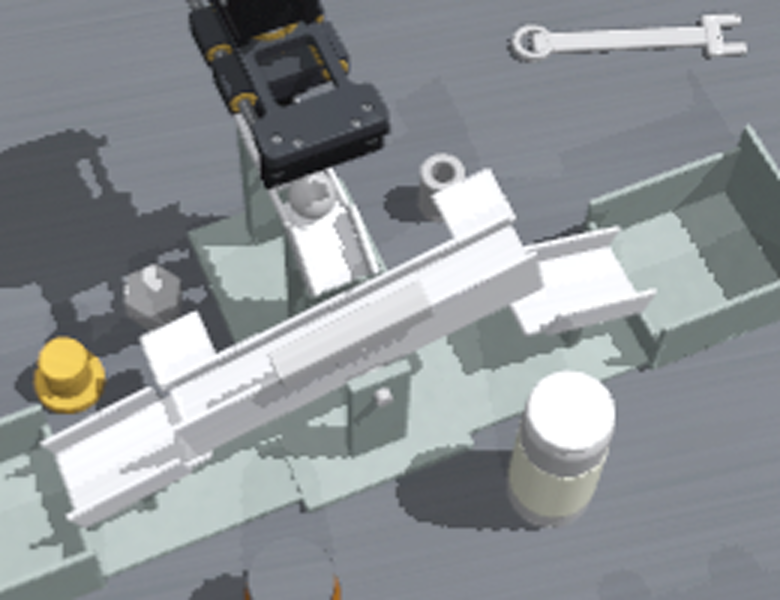

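Call:
step_arm:
  steps:
    - [1,0.3,0,0,0,0,0]
    - [1,0.3,0,0,0,0,0]
    - [1,0.3,0,0,0,0,0]
    - [1,0.3,0,0,0,0,0]
    - [1,0.3,0,0,0,0,0]
    - [1,0.3,0,0,0,0,0]
    - [1,0.2,0,0,0,0,0]
    - [1,0,0,0,0,0,0]
    - [1,0,0,0,0,0,0]
    - [1,0,0,0,0,0,0]

```text
time: 8.7
position: [0.5199, -0.003, 0.3397]
tool_rot: [0.996, 0.093, -0.0, -0.0]
ft_force: [-0.3, 0.4, 0.2]
grip_width: 0.0007
```

```bash
python3 snap.py 7 scene wrist top
```

```text
8.85 [ 0.5201 -0.0031  0.3398] sorter xy -0.0864 0.0003 tipz 0.1578 [-0.3  -1.15  0.07]
```

View pics/scene7.png

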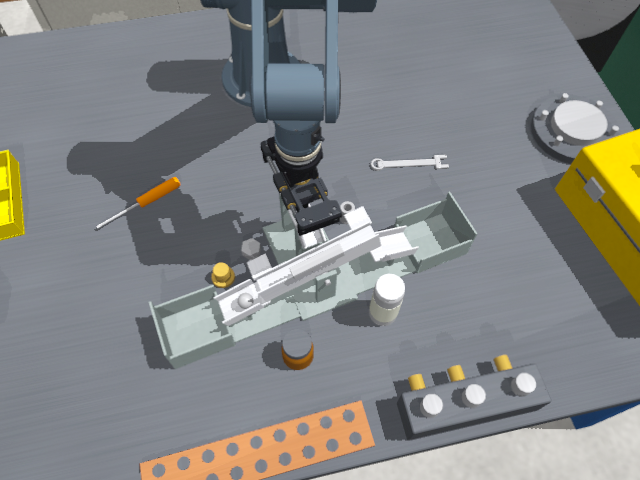

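View pics/wrist7.png

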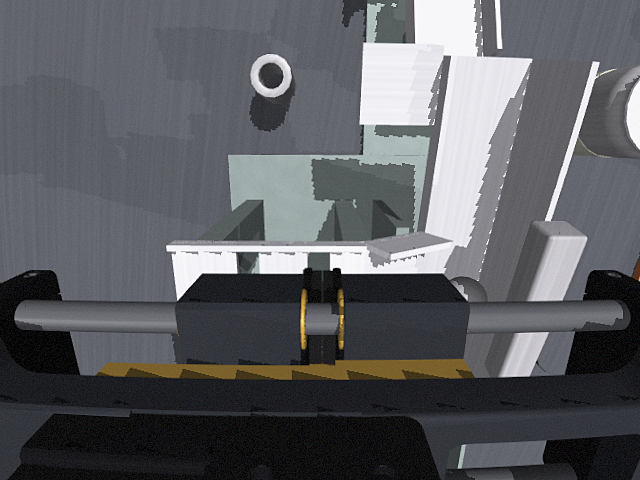

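View pics/top7.png

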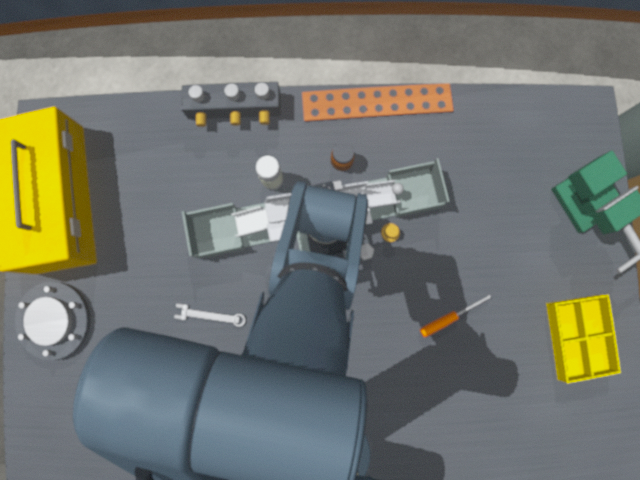

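Front ball is on the right chute; in the wrist view the rear ball sits on the gate at (468,290), on its way. I'll wait one call, holding still, then look.

Call:
step_arm:
  steps:
    - [1,0,0,0,0,0,0]
    - [1,0,0,0,0,0,0]
    - [1,0,0,0,0,0,0]
    - [1,0,0,0,0,0,0]
    - [1,0,0,0,0,0,0]
    - [1,0,0,0,0,0,0]
    - [1,0,0,0,0,0,0]
    - [1,0,0,0,0,0,0]
    - [1,0,0,0,0,0,0]
    - [1,0,0,0,0,0,0]

```text
time: 9.85
position: [0.5203, -0.003, 0.3398]
tool_rot: [0.996, 0.093, -0.0, -0.0]
ft_force: [-1.1, -0.4, 0.6]
grip_width: 0.0003
```

```bash
python3 snap.py 8 scene wrist
```

```text
9.95 [ 0.5203 -0.003   0.3398] sorter xy -0.0861 0.0003 tipz 0.1578 [-0.24 -0.18  0.62]
```

View pics/scene8.png

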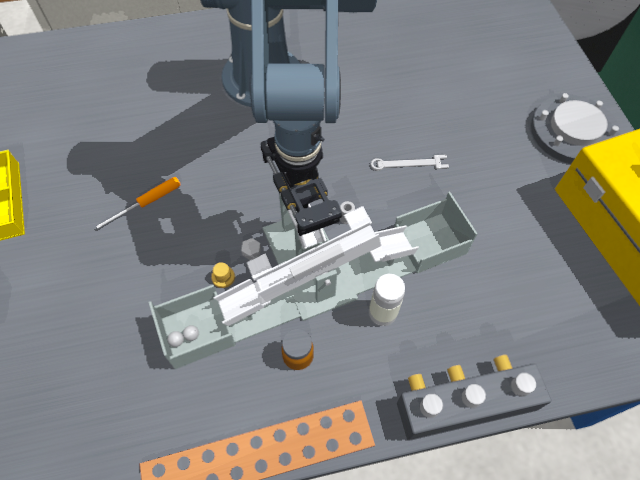

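View pics/wrist8.png

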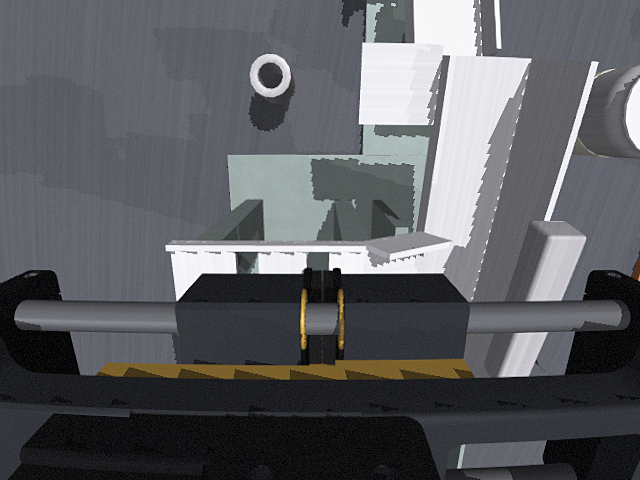

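Both balls are in the right bin, at (176,339) and (191,332). Next I'll back the finger away upward and check once more.

Call:
step_arm:
  steps:
    - [1,0,0,-1,0,0,0]
    - [1,0,0,-1,0,0,0]
    - [1,0,0,-1,0,0,0]
    - [1,-1,0,0,0,0,0]
    - [1,-1,0,0,0,0,0]
    - [1,-1,0,0,0,0,0]
    - [1,0,0,0,0,0,0]
    - [1,0,0,0,0,0,0]
    - [1,0,0,0,0,0,0]
    - [1,0,0,0,0,0,0]

```text
time: 10.95
position: [0.4477, -0.017, 0.4148]
tool_rot: [0.996, 0.093, 0.001, 0.0]
ft_force: [0.3, -0.6, -0.1]
grip_width: 0.0004
```

```bash
python3 snap.py 9 scene top; python3 - <<'E'
from h import *
a=.186
for n in ("top","scene"):
    W=np.load(n+"9.npz")["W"];d=W[...,:2]-[.605,.0126]
    x=d@[np.cos(a),np.sin(a)];y=d@[-np.sin(a),np.cos(a)]
    for s in(1,-1):
        m=(abs(x+.046)<.012)&(abs(y-s*.102)<.012)
        print(n,s,"pad z",np.median(W[m][:,2]))
    m=(abs(x)<.045)&(abs(y+.258)<.05)&(W[...,2]>.02)&(W[...,2]<.05);print("bin balls",m.sum(),x[m].min(),x[m].max(),y[m].min(),y[m].max(),W[m][:,2].max())
    dz=abs(W-np.load(n+"W.npy"))[...,2]
    print("changed px by z>1cm",(dz>.01).sum())
E
```

```text
11.05 [ 0.4473 -0.0169  0.4146] sorter xy -0.1604 0.0002 tipz 0.2326 [ 0.2  -0.05 -1.22]
top 1 pad z 0.12613132294109813
top -1 pad z 0.08157478708856872
bin balls 205 -0.010922965627257102 0.01886254399566529 -0.3077926358882255 -0.25401376558173877 0.038992795661067566
changed px by z>1cm 53827
scene 1 pad z 0.1259239123835978
scene -1 pad z 0.08031978158182897
bin balls 356 -0.007096371623258608 0.021766143656270952 -0.3077452316418564 -0.25388040448448823 0.03759369199007141
changed px by z>1cm 24439
```

View pics/scene9.png

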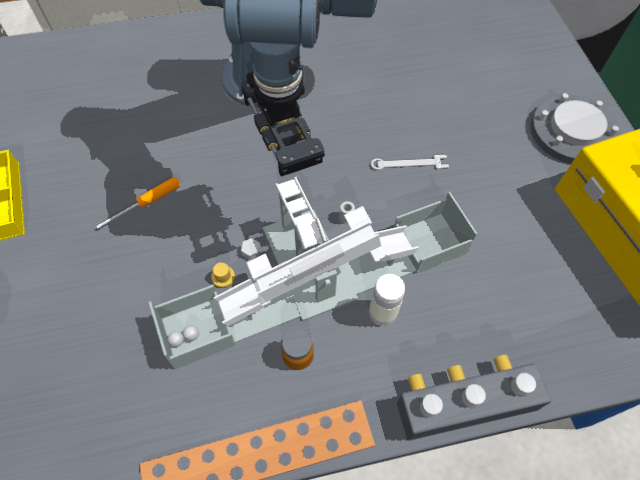

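The ledge is empty, both balls are in the right bin, the gate is fully over and the bystanders are where they started.

```bash
python3 -c "
from rig import robot,status
print(robot.hand_in());print(status.get_obs()['time'])"
```

```text
the job is handed in; nothing more can be done
None
the job is handed in; nothing more can be done
```

The job is done and handed in at about 11 s, well inside the 46 s limit. Both steel balls are in the right bin.

- **Gate:** it started with its right end up. I pressed the right pad with the closed fingertips until it rocked over. Both cameras then put the left pad at about 126 mm and the right pad at about 81 mm, so it leans fully the other way. The same check at the end gave the same heights.
- **Balls:** I pushed the rear ball, and the front one ahead of it, along the ledge and over the lip. The finger stopped short of the ramp, and the balls ran down the gate and right chute on their own. The last pictures show both resting in the right bin and the ledge empty.
- **Clear of everything:** I raised and backed the arm off before handing in. The wrist force readings I took stayed around 1 N, which is noise level.
- **Bystanders:** they look unmoved in the pictures. I did not measure this, because a depth comparison against the first picture was swamped by the arm itself being in view.
- **Disagreement:** the two cameras differed by about 2–5 mm on positions, and the balls read about 2 mm lower than the text says. I averaged the two for positions, and it made no difference to the result.

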